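# Put the lathe chuck's jaws back in their tray, all facing alike

## Robot

A 6-joint arm with a two-finger parallel gripper is mounted at the origin on the work surface. World frame = base frame: x ahead of the robot, y to its left, z up, the work surface at z = 0. Lengths are in m, angles in rad, forces in N, time in s.
With the tool pointing down it reaches from about 0.375 to 0.9 m from the base axis. Payload 3.1 kg.
Tool frame: the origin (TCP) lies on the centre line of the jaws, within the pads' length; the fingertips stand 14 mm ahead of it and the grasp point (between the pads) lies 5 mm behind it; y points along the fingers, z is the direction in which the jaws open and shut, and the axes are right-handed (so a half turn about y gives the same grasp; the last joint's range is limited). The gripper opens to 87 mm and grips with 3 to 60 N. Pads are 19 mm wide; open, the fingers measure 117 mm over their backs; the gripper's body (75 mm by 190 mm) begins 51 mm behind the grasp point.
Start: joints at [0.999, 0.527, 1.433, -0, 1.181, -0.178], TCP at [0.24, 0.577, 0.237] pointing down, gripper open.
Joint ranges: [-3.08, 3.08], [-0.75, 2.2], [0.22, 2.44], [-1.43, 4.57], [0, 2.65], [-2.85, 2.85]. Speed limits (rad/s): [2.79, 2.79, 3.14, 3.14, 3.14, 3.14].

## Interface

Orientations are given as a unit quaternion [x, y, z, w].
In Python, from rig import robot, vision gives the robot as it stands.
- The arm moves only by the shell command python3 -m crank 'ROWS' [FORCE]. ROWS is JSON, a list of rows, each a list of 7 numbers: the shift along the tool's x, y, z as a fraction of full scale, then the turn, a rotation vector about the tool's x, y, z as a fraction of full scale, then the gripper command: -1 is shut, 1 is fully open, values between are in proportion. In form: [[x, y, z, wx, wy, wz, grip], ...]. A call has 1 to 10 rows; each row is the pose to reach, as a shift and turn from the pose commanded when the call began, along the tool's axes at that moment, turning the shorter way round; what a row does not reach only later rows make up. Full scale, the value 1, is 50 cm for a shift and pi rad for a turn. A row lasts 1/8 s, in which the tool goes at most 62.5 mm and 10.7 degrees, less where a joint would pass 70% of its speed; a pose out of reach is approached as far as the arm can. A call with a number of a shift or a turn outside -1 to 1 is refused whole. A call with a gripper value outside its range is refused whole. The fingers move at their own pace and stop on an object; FORCE is the grip in N (left out, the last holds). Time passes only in rows, so rows that repeat a pose let the fingers close. It gives the time, the measured TCP pose, the force and the opening at its end, in the units of the state.
- robot.get_obs(): the state, without advancing time (a new reading comes with each control period).
- vision.camera(name): name is "scene" or "top" or "wrist"; returns the picture (384x512x3 uint8, blue, green, red); there is no depth.
- vision.camera_info(name): a dict with "vfov" (degrees; the focal length in pixels is half the picture's height over the tangent of half this angle, whatever the lens; pixels are square), "cx", "cy" (the principal point, pixels), "k1" (the pictures are not rectified: a ray, as slopes to the right and down, at radius r is drawn at 1 + k1 r^2 times it, then the intrinsics apply), "world_from_camera" (4x4, takes a point from camera to world coordinates); the wrist camera has in their place "tool_from_camera" (4x4, takes a point from camera to tool coordinates, whose origin is the TCP and whose axes are the tool frame's). Camera axes: x right, y up, looking along -z (the intrinsics and any distortion apply to the point x, -y, -z); pixel columns grow to the right and rows downward; lengths in m; the calibration is good to about 2 mm. A picture is of the moment at which its call begins: read the wrist's pose just before it. camera_info takes no time and is no camera call.
- robot.hand_in(): hands the job in, once; it reports no verdict.
The state is a dict: "time": time; "q": joint angles; "joint_velocities": joint speeds; "joint_torque": joint torques, N m; "position": TCP position; "tool_rot": TCP orientation; "ft_force": force on the tool from outside, world axes, zero at the start; "moment": the same for the moment, N m; "grip_width": finger opening in m.
Only numpy, scipy, OpenCV 4.12 (cv2) and the standard library are available. Lean on these libraries where they do the work, as an engineer would, in place of code of your own. Each camera call takes 0.05 s, during which the arm holds its last target.

## Task

Put the two loose chuck jaws, one lying turned and one standing on its end, away in the two empty pockets of the wooden tray: teeth down, lying flat on the pocket floor, noses pointing the same way as the jaw already there (either jaw may go in either pocket). Set them down rather than drop them, leave the jaw that is already in the tray where it is, and do not disturb the chuck key, oil can or brush.

Things in the scene. Friction and masses are not known exactly. Their poses are not given: they have to be found in the camera images.
- jaw_a: Steel stepped chuck jaw, 80 x 24 x 58 mm (x, y, z), 0.6 kg. Origin: centre of its toothed underside; z from teeth to steps; x from the tall flat back (x=-40 mm) to the low nose (x=+40). Staircase: 58 tall for x -40 to -12, 43 to x=+14, 28 to the nose. Flanks (y=+-12) flat above z=18; below is a groove. Starts lying on its teeth on the bench, turned (z up), pointing the wrong way.
- jaw_b: Loose jaw of the same shape, size and axes as jaw_a. Starts standing on the bench on its flat back end: nose (x axis) straight up, 80 mm tall, origin 40 mm above the bench, its steps (z axis) facing to the robot's right (-y) and somewhat away from it, its teeth the other way. Centre of mass of every jaw: about x=-6, z=26 mm in its own frame.
- jaw_c: Third jaw of the same shape, size and axes. It already lies in its tray pocket (pocket_0), teeth down, nose towards the tray's +x side: the pattern for the other two.
- tray: Fixed light wooden block 126 x 206 x 22 mm (x, y, z) with three open pockets side by side along y; its x points roughly to the robot's left; origin at the centre of its underside, z up. The pockets run along the tray's x, are 96 x 32 mm, 10 mm deep (floor 12 mm above the bench, mouth rim 22 mm above the bench, 2 mm chamfer), 66 mm apart centre to centre.
- pocket_0 (a point): Centre of the floor of the pocket at the tray's -y end (the far one from the robot), where jaw_c lies; axes as the tray.
- pocket_1 (a point): Centre of the floor of the middle pocket, empty at the start; axes as the tray. A seated jaw has its origin within a few mm of this point.
- pocket_2 (a point): Centre of the floor of the pocket at the tray's +y end (nearest the robot), empty at the start; axes as the tray. A seated jaw has its origin within a few mm of this point.
- jaw_a_nose (a point): Point on the tip of jaw_a's nose, 40 mm along its x and 23 mm up its z.
- jaw_b_nose (a point): Point on the tip of jaw_b's nose, 40 mm along its x and 23 mm up its z.
- chuck_key: Bystander: loose T-shaped chuck key lying flat on the bench, 14 mm thick, shaft about 125 mm along its x, crossbar 150 mm along its y; origin on the underside.
- oiler: Bystander: loose green oil can standing on the bench, 72 mm across, 100 mm tall, thin spout to 165 mm; origin at the centre of its underside.
- brush: Bystander: loose chip brush lying on the bench along its x, about 200 mm long and 20 mm thick.
- chuck: Bystander: the lathe chuck, fixed, lying face up with its jaw slots empty, 200 mm across, 75 mm tall; origin at the centre of its underside.
There are look-alikes about, which are no part of the job. Leave any purple look-alike of the jaw_a alone. There is more than one size of the tray; the one meant has the size given above.

How it is judged:
At the end, for the whole second after the job is handed in: Each empty pocket holds one loose jaw: origin within 15 mm of the floor centre and at most 3 mm above it, teeth down and upright to 0.06 rad, along the third jaw to 0.2 rad, nose the same way. The third jaw moved under 12 mm, key, oil can and brush under 30 mm; all at rest ((((distance between jaw_a and pocket_1 below 0.015 m and z of jaw_a in the frame of pocket_1 below 0.003 m) and (distance between jaw_b and pocket_2 below 0.015 m and z of jaw_b in the frame of pocket_2 below 0.003 m)) or ((distance between jaw_a and pocket_2 below 0.015 m and z of jaw_a in the frame of pocket_2 below 0.003 m) and (distance between jaw_b and pocket_1 below 0.015 m and z of jaw_b in the frame of pocket_1 below 0.003 m))) and angle between each of jaw_a, jaw_b's own z axis and vertical below 0.06 rad and angle between the x axis of each of jaw_a, jaw_b and the x axis of jaw_c, either way round below 0.2 rad and x of each of jaw_a_nose, jaw_b_nose in the frame of jaw_c above 0 m and distance between jaw_c and pocket_0 below 0.015 m and z of jaw_c in the frame of pocket_0 below 0.003 m and distance of jaw_c from where it was at the start of the episode below 0.012 m and linear speed of each of jaw_a, jaw_b, jaw_c below 0.02 m/s and distance of each of chuck_key, oiler, brush from where it was at the start of the episode below 0.03 m); the robot touches nothing.
It fails at once if a jaw falls freely through the air (dropped by about 20 mm or more) ((linear speed of jaw_a above 0.6 m/s and contact force between jaw_a and anything else below 0.05 N) or (linear speed of jaw_b above 0.6 m/s and contact force between jaw_b and anything else below 0.05 N)).
It fails at once if the jaw already in the tray is shifted or lifted by more than 12 mm (distance of jaw_c from where it was at the start of the episode above 0.012 m).
It fails at once if the chuck key, oil can or brush is pushed more than 30 mm (distance of any of chuck_key, oiler, brush from where it was at the start of the episode above 0.03 m).
It also fails if it takes over 56 s, if anything falls off the work surface, if the arm or the gripper's body presses on something with over 40 N, if the wrist force passes 120 N, or if a joint passes its speed limit or range.

## Working session

There is one attempt and no reset: what is moved stays moved. The work goes in short steps, Python scripts to look and compute and a shell command to move; the robot and the scene stay as the last step left them, time stands still between calls to the robot, and variables do not carry over. Pictures are saved under pics/ and viewed, and the job is handed in when it is done.

```bash
ls; mkdir -p pics; python3 - <<'E'
from rig import robot, vision
import cv2
o=robot.get_obs(); print({k:(v if not hasattr(v,'round') else v) for k,v in o.items()})
for n in ["scene","top","wrist"]:
    cv2.imwrite(f"pics/{n}0.png",vision.camera(n)); print(n,vision.camera_info(n))
E
```

```text
pics
{'time': 0.0, 'q': array([ 9.98516623e-01,  5.28469026e-01,  1.43392389e+00,  3.31774463e-06,
        1.18139957e+00, -1.78508145e-01]), 'joint_velocities': array([ 0.00021453, -0.00075668,  0.00038807, -0.00146336,  0.00277807,
        0.00128021]), 'joint_torque': array([ 1.74672947e-03, -4.40044999e+01, -1.76593423e+01,  6.32582442e-02,
        5.82715985e-02, -1.79646613e-04]), 'position': array([0.23937871, 0.57656559, 0.23556299]), 'tool_rot': array([ 0.69416854, -0.13860808,  0.13803575, -0.69272214]), 'ft_force': array([ 0.40188184,  0.15194876, -0.12048526]), 'moment': array([ 0.00165423, -0.00603251,  0.00512063]), 'grip_width': 0.08690897554934925}
scene {'vfov': 49.35257718722116, 'cx': 253.20425826410636, 'cy': 189.8880639185266, 'k1': -0.1338526379777044, 'world_from_camera': array([[-0.43275755, -0.51308459,  0.74125914,  1.35314469],
       [ 0.90147086, -0.25398444,  0.35048852,  0.32214358],
       [ 0.00843802,  0.81990006,  0.57244449,  0.71405126],
       [ 0.        ,  0.        ,  0.        ,  1.        ]])}
top {'vfov': 57.513156152951, 'cx': 255.70323834
[... 200 characters left out ...]
25e-05,  1.38411376e-03,
        -7.13763486e-02],
       [ 1.36604980e-03,  1.24649954e-01,  9.92199840e-01,
         1.06805087e+00],
       [ 0.00000000e+00,  0.00000000e+00,  0.00000000e+00,
         1.00000000e+00]])}
wrist {'vfov': 65.18910905804499, 'cx': 251.79486026125025, 'cy': 186.72691711073583, 'k1': -0.0042257991864505995, 'tool_from_camera': array([[-7.64678360e-04, -9.68651588e-01, -2.48422055e-01,
        -6.79943821e-02],
       [-9.18894585e-04,  2.48422703e-01, -9.68651287e-01,
        -1.47736730e-01],
       [ 9.99999285e-01, -5.12432997e-04, -1.08005216e-03,
         7.11425208e-04],
       [ 0.00000000e+00,  0.00000000e+00,  0.00000000e+00,
         1.00000000e+00]])}
```

View pics/scene0.png

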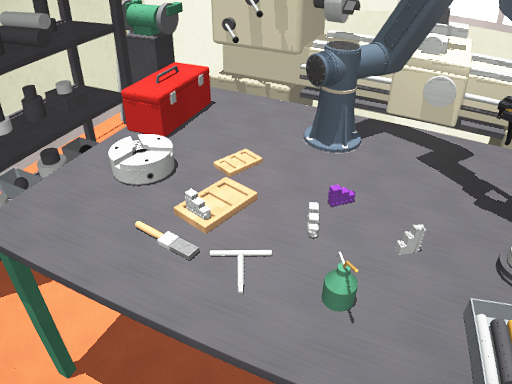

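View pics/top0.png

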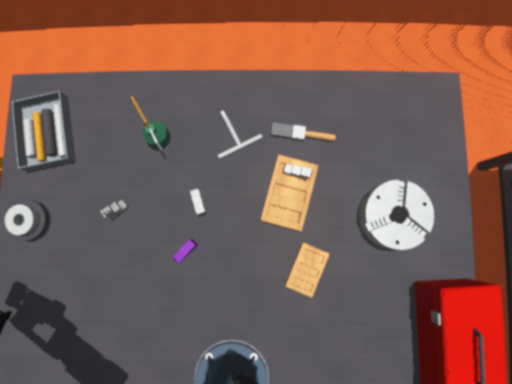

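View pics/wrist0.png

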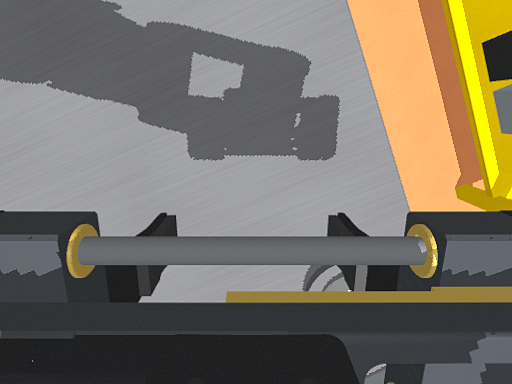

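```bash
cat > h.py <<'E'
import numpy as np, cv2
from scipy.spatial.transform import Rotation as R
def K(info,h=384):
    return h/2/np.tan(np.radians(info['vfov'])/2)
def wfc(info,obs=None):
    if 'world_from_camera' in info: return np.array(info['world_from_camera'])
    T=np.eye(4); T[:3,:3]=R.from_quat(obs['tool_rot']).as_matrix(); T[:3,3]=obs['position']
    return T@np.array(info['tool_from_camera'])
def proj(P,info,obs=None):
    P=np.atleast_2d(P); T=wfc(info,obs)
    c=(P-T[:3,3])@T[:3,:3]
    u=c[:,0]/-c[:,2]; v=-c[:,1]/-c[:,2]; r2=u*u+v*v; s=1+info['k1']*r2; f=K(info)
    return np.stack([info['cx']+f*u*s,info['cy']+f*v*s],1)
def ray(px,info,z,obs=None):
    T=wfc(info,obs); f=K(info); d=np.array([(px[0]-info['cx'])/f,(px[1]-info['cy'])/f]); s=1.
    for _ in range(30):
        u=d/s; s=1+info['k1']*(u@u)
    u=d/s
    D=T[:3,:3]@np.array([u[0],-u[1],-1]); o=T[:3,3]
    return o+D*(z-o[2])/D[2]
S=np.array([[-40,0],[40,0],[40,28],[14,28],[14,43],[-12,43],[-12,58],[-40,58]])/1000.
def jawpts():
    return np.vstack([np.c_[S[:,0],np.full(8,y),S[:,1]] for y in(-.012,.012)])
EDG=[(i,(i+1)%8) for i in range(8)]+[(8+i,8+(i+1)%8) for i in range(8)]+[(i,i+8) for i in range(8)]
FACES=[list(range(8)),list(range(8,16))]+[[i,(i+1)%8,(i+1)%8+8,i+8] for i in range(8)]
def sil(pos,Rm,info,obs=None,sc=4,shape=(384,512)):
    p=proj(jawpts()@Rm.T+pos,info,obs)
    m=np.zeros((shape[0]*sc,shape[1]*sc),np.uint8)
    for f in FACES:
        cv2.fillPoly(m,[np.round((p[f]+.5)*sc-.5).astype(np.int32)],255)
    return m
def wire(img,pos,Rm,info,obs=None,sc=1,off=(0,0),col=(0,0,255)):
    p=(proj(jawpts()@Rm.T+pos,info,obs)-off+.5)*sc-.5
    for a,b in EDG: cv2.line(img,tuple(int(round(v)) for v in p[a]),tuple(int(round(v)) for v in p[b]),col,1,cv2.LINE_AA)
    return img
E
python3 - <<'E'
import cv2,numpy as np
s=cv2.imread('pics/scene0.png');t=cv2.imread('pics/top0.png')
f=lambda im,x,y,w,h,W,H:cv2.resize(im[y:y+h,x:x+w],(W,H),interpolation=cv2.INTER_CUBIC)
a=np.vstack([np.hstack([f(s,290,170,64,80,320,400)[:290],f(s,385,205,60,58,300,290),]),np.hstack([f(t,85,185,62,58,310,290),f(t,165,180,62,58,310,290)])])if 0 else None
A=f(s,280,175,64,58,384,290);B=f(s,385,208,64,58,384,290);C=f(t,80,181,64,58,384,290);D=f(t,165,173,64,58,384,290)
cv2.imwrite('pics/z0.png',np.vstack([np.hstack([A,B]),np.hstack([C,D])]))
cv2.imwrite('pics/z1.png',np.hstack([f(t,250,145,80,100,400,500),f(s,170,170,100,75,400,300) if 0 else cv2.copyMakeBorder(f(s,170,170,100,75,400,300),0,200,0,0,0)]))
E
```

```text
(no output)
```

View pics/z0.png

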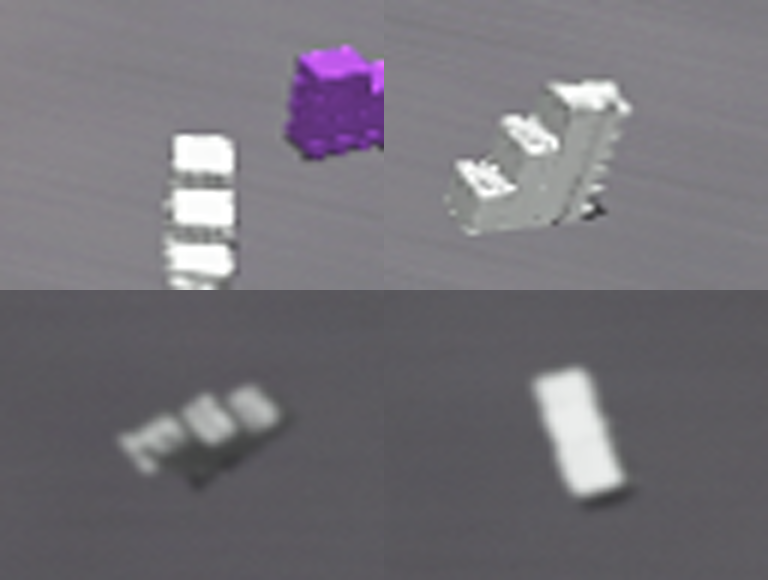

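View pics/z1.png

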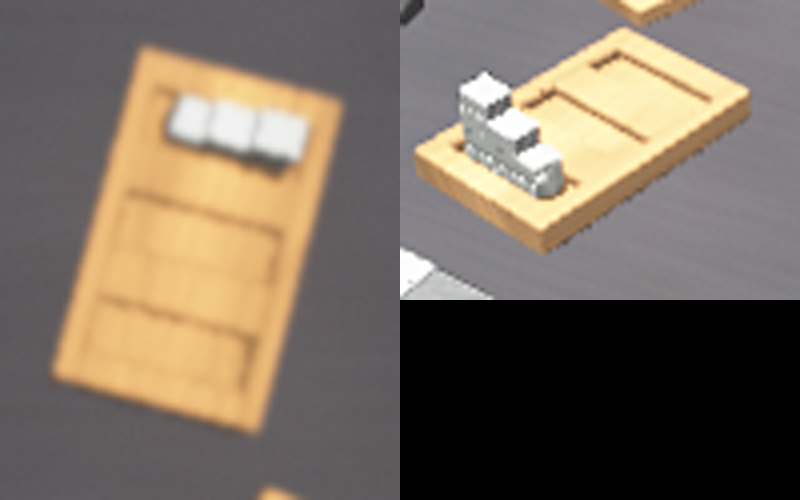

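```bash
cat > fit0.py <<'E'
from h import *
from rig import vision
from scipy.optimize import minimize
I={n:vision.camera_info(n) for n in("top","scene")}
im={n:cv2.imread(f'pics/{n}0.png') for n in I}
def soft(n,kind,box):
    x,y,w,h=box; g=im[n].astype(float); c=g[y:y+h,x:x+w]
    if kind=='wood': v=c[...,2]-c[...,0]; lo,hi=20,60
    else: v=c.mean(2); lo,hi={'top':(100,170),'scene':(125,150)}[n]
    return np.clip((v-lo)/(hi-lo),0,1)
def rz(t): return R.from_euler('z',t).as_matrix()
# tray
bx=np.array([[a,b,c] for a in(-.063,.063) for b in(-.103,.103) for c in(0,.022)])
def hull(P,n,sc=4):
    p=proj(P,I[n]); m=np.zeros((384*sc,512*sc),np.uint8)
    cv2.fillConvexPoly(m,cv2.convexHull(np.round((p+.5)*sc*1-.5).astype(np.int32)),255); return m
def boxm(m,box,sc=4):
    x,y,w,h=box; return cv2.resize(m[y*sc:(y+h)*sc,x*sc:(x+w)*sc],(w,h),interpolation=cv2.INTER_AREA)/255.
tb={'top':(250,145,80,95),'scene':(165,172,100,60)}
tm={n:soft(n,'wood',tb[n]) for n in tb}
# fill jaw hole
for n in tm:
    k=(tm[n]>.5).astype(np.uint8); cs,_=cv2.findContours(k,0,2); c=max(cs,key=cv2.contourArea); f=np.zeros_like(k); cv2.fillConvexPoly(f,cv2.convexHull(c),1); tm[n]=np.maximum(tm[n]*f,cv2.erode(f,np.ones((3,3))))
def cost(p,ns=('top','scene')):
    P=bx@rz(p[2]).T+[p[0],p[1],0]
    return sum(((boxm(hull(P,n),tb[n])-tm[n])**2).sum() for n in ns)
c=ray((289.5,193),I['top'],.022)
for ns in (('top','scene'),('top',),('scene',)):
    r=minimize(cost,[c[0],c[1],np.pi/2-.25],args=(ns,),method='Nelder-Mead',options=dict(initial_simplex=np.array([c[0],c[1],1.32])+np.array([[0,0,0],[.008,0,0],[0,.008,0],[0,0,.15]]),xatol=1e-5,fatol=1e-3))
    print('tray',ns,r.x.round(4),round(r.fun,2))
def jc(p,mode,ns,msk,bxs):
    pos,Rm=pose(p,mode); 
    return sum(((boxm(sil(pos,Rm,I[n]),bxs[n])-msk[n])**2).sum() for n in ns)
def pose(p,mode):
    if mode=='flat': return np.array([p[0],p[1],0]),rz(p[2])
    if mode=='tray': return np.array([p[0],p[1],.012]),rz(p[2])
    # standing: x up ; z heading p[2]
    z=np.array([np.cos(p[2]),np.sin(p[2]),0]); x=np.array([0,0,1.]); return np.array([p[0],p[1],.04]),np.stack([x,np.cross(z,x),z],1)
if __name__=='__main__':
  for name,mode,bxs,g in (('a','flat',{'top':(180,180,35,45),'scene':(295,193,34,54)},(*ray((198,203),I['top'],.0)[:2],.2)),
                        ('b','stand',{'top':(92,190,45,35),'scene':(388,214,48,50)},(*ray((120,207),I['top'],.0)[:2],-1.2)),
                        ('c','tray',{'top':(276,158,42,26),'scene':(178,180,40,45)},(*ray((298,172),I['top'],.03)[:2],1.3))):
    msk={n:soft(n,'x',bxs[n]) for n in bxs}
    if name=='b': msk['top']=np.clip((im['top'].astype(float).mean(2)[190:225,92:137]-100)/60,0,1)
    if name=='c':
        for n in msk:
            x,y,w,h=bxs[n]; q=im[n][y:y+h,x:x+w].astype(float); sat=(q[...,2]-q[...,0]); msk[n]=msk[n]*np.clip((45-sat)/30,0,1)
    for ns in (('top','scene'),('top',),('scene',)):
        r=minimize(jc,g,args=(mode,ns,msk,bxs),method='Nelder-Mead',options=dict(initial_simplex=np.array(g)+np.array([[0,0,0],[.008,0,0],[0,.008,0],[0,0,.2]]),xatol=1e-5,fatol=1e-3))
        print(name,ns,r.x.round(4),round(r.fun,2))
        if len(ns)==2: best=r.x
    pos,Rm=pose(best,mode); o=[]
    for n in bxs:
        x,y,w,h=bxs[n]; o.append(cv2.resize(wire(cv2.resize(im[n][y:y+h,x:x+w],None,fx=8,fy=8),pos,Rm,I[n],None,8,(x,y)),(390,390)))
    cv2.imwrite(f'pics/fit_{name}.png',np.hstack(o))
E
python3 fit0.py
python3 -c "
import cv2,numpy as np
cv2.imwrite('pics/fits.png',cv2.resize(np.vstack([cv2.imread(f'pics/fit_{c}.png') for c in 'abc']),(400,600)))"
```

```text
tray ('top', 'scene') [ 0.5462 -0.1745  1.2998] 127.15
tray ('top',) [ 0.5491 -0.1741  1.3045] 92.12
tray ('scene',) [ 0.5449 -0.1752  1.3098] 20.78
a ('top', 'scene') [0.5199 0.1021 0.3699] 236.05
a ('top',) [0.5208 0.1036 0.3328] 19.88
a ('scene',) [0.5129 0.0994 0.3688] 199.05
b ('top', 'scene') [ 0.4853  0.3727 -1.0892] 321.97
b ('top',) [ 0.4952  0.3827 -1.3033] 138.86
b ('scene',) [ 0.4775  0.3703 -0.8955] 164.26
c ('top', 'scene') [ 0.6088 -0.1952  1.2322] 196.73
c ('top',) [ 0.6105 -0.1956  1.2524] 58.12
c ('scene',) [ 0.605  -0.1992  1.2116] 115.74
```

View pics/fits.png

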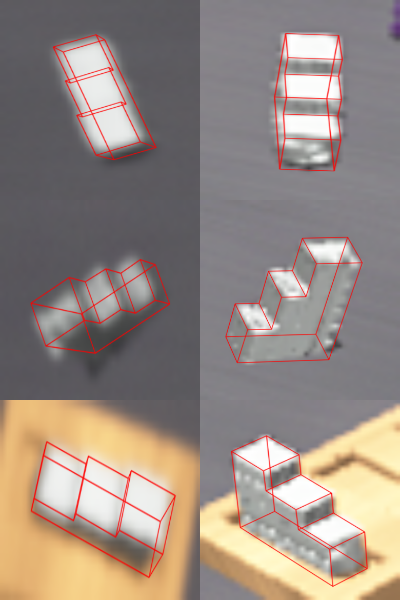

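```bash
cat >> h.py <<'E'
def rows(obs,pos,Rm):
    R0=R.from_quat(obs['tool_rot']).as_matrix()
    s=R0.T@(np.array(pos)-obs['position'])/.5
    w=R.from_matrix(R0.T@Rm).as_rotvec()/np.pi
    print('shift',s.round(4),'turn',w.round(4),'dist',np.linalg.norm(s)*.5,'deg',np.linalg.norm(w)*180)
def down(yaw): # tool y down, tool z horizontal at heading yaw
    y=np.array([0,0,-1.]); z=np.array([np.cos(yaw),np.sin(yaw),0]); return np.stack([np.cross(y,z),y,z],1)
def log(o):
    import json
    open('log.jsonl','a').write(json.dumps([list(map(float,o['q'])),list(map(float,o['position'])),list(map(float,o['tool_rot']))])+'\n')
E
python3 - <<'E'
from h import *
from rig import robot
o=robot.get_obs(); log(o)
print(R.from_quat(o['tool_rot']).as_matrix().round(3))
for y in (.36+np.pi/2,.36-np.pi/2): rows(o,[.52,.1025,.17],down(y))
E
```

```text
[[ 0.923 -0.001  0.384]
 [-0.384 -0.001  0.923]
 [-0.    -1.    -0.002]]
shift [ 0.882   0.1324 -0.6603] turn [ 0.0005 -0.2399 -0.0003] dist 0.5548739769819123 deg 43.18919546940942
shift [ 0.882   0.1324 -0.6603] turn [4.000e-04 7.601e-01 6.000e-04] dist 0.5548739769819123 deg 136.8109244973552
```

```bash
python3 -m crank '[[0.882,0.11,-0.66,0,0.76,0,1],[0.882,0.11,-0.66,0,0.76,0,1],[0.882,0.11,-0.66,0,0.76,0,1],[0.882,0.11,-0.66,0,0.76,0,1],[0.882,0.11,-0.66,0,0.76,0,1],[0.882,0.11,-0.66,0,0.76,0,1],[0.882,0.11,-0.66,0,0.76,0,1],[0.882,0.11,-0.66,0,0.76,0,1],[0.882,0.11,-0.66,0,0.76,0,1],[0.882,0.11,-0.66,0,0.76,0,1]]' 30
python3 - <<'E'
from h import *
from rig import robot
o=robot.get_obs(); log(o); print(o['q'].round(3))
rows(o,[.52,.1025,.17],down(.36-np.pi/2))
E
```

```text
time: 1.4
position: [0.523, 0.0995, 0.1811]
tool_rot: [0.295, -0.642, 0.643, -0.295]
ft_force: [0.3, 0.7, -0.3]
grip_width: 0.0872
[-2.200e-02  4.800e-01  1.722e+00 -1.000e-03  9.380e-01  6.890e-01]
shift [-0.0007  0.0221 -0.0084] turn [-0.0004  0.1594 -0.0003] dist 0.011833945999496956 deg 28.699965007504016
```

```bash
python3 -m crank '[[0,0.02,-0.008,0,0.16,0,1],[0,0.02,-0.008,0,0.16,0,1],[0,0.02,-0.008,0,0.16,0,1],[0,0.02,-0.008,0,0.16,0,1],[0,0.02,-0.008,0,0.16,0,1]]'
python3 - <<'E'
from h import *
from rig import robot,vision
import pickle
o=robot.get_obs(); log(o); print(o['q'].round(3),o['position'])
im=vision.camera('wrist'); cv2.imwrite('pics/w1.png',im); i=vision.camera_info('wrist'); pickle.dump((o,i),open('w1.pkl','wb'))
rz=R.from_euler('z',.36).as_matrix()
cv2.imwrite('pics/w1w.png',wire(im.copy(),np.array([.52,.1025,0]),rz,i,o))
E
```

```text
time: 2.02
position: [0.5173, 0.1058, 0.1715]
tool_rot: [-0.131, 0.695, -0.695, 0.131]
ft_force: [-0.6, 0.0, 0.3]
grip_width: 0.0867
[-0.01   0.49   1.741 -0.     0.912  1.189] [0.5172597  0.10579283 0.17147363]
```

View pics/w1w.png

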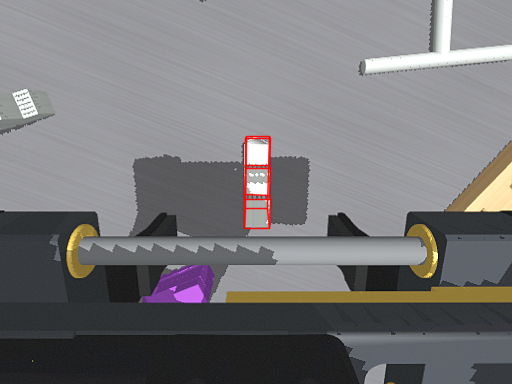

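```bash
python3 - <<'E'
from h import *
import pickle
o,i=pickle.load(open('w1.pkl','rb')); im=cv2.imread('pics/w1.png')
x,y,w,h=205,110,110,130
a=cv2.resize(im[y:y+h,x:x+w],None,fx=3.6,fy=3.6,interpolation=cv2.INTER_CUBIC)
b=wire(a.copy(),np.array([.52,.1025,0]),R.from_euler('z',.36).as_matrix(),i,o,3.6,(x,y))
cv2.imwrite('pics/w1z.png',np.hstack([a,b]))
E
```

```text
(no output)
```

View pics/w1z.png

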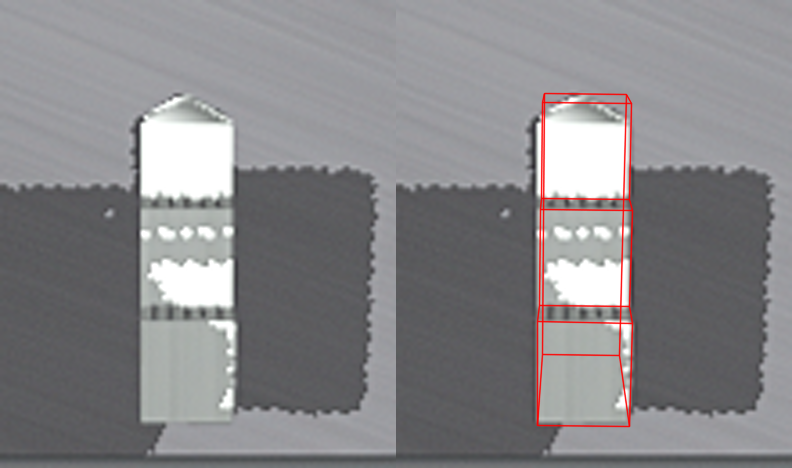

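```bash
python3 - <<'E'
from h import *
from rig import robot,vision
o=robot.get_obs(); t=vision.camera_info('top')
for p in ((175,260),(196,241),(185,250)): 
    q=ray(p,t,.03); print((R.from_euler('z',-.36).as_matrix()@(q-[.52,.1025,0])).round(3))
rows(o,[.5163,.101,.07],down(.36-np.pi/2)); rows(o,[.5163,.101,.031],down(.36-np.pi/2))
E
```

```text
[-0.141  0.119  0.03 ]
[-0.111  0.042  0.03 ]
[-0.124  0.081  0.03 ]
shift [0.0053 0.203  0.0082] turn [-0.      0.0037  0.    ] dist 0.10163815552966952 deg 0.6671306345447383
shift [0.0053 0.281  0.0082] turn [-0.      0.0037  0.    ] dist 0.14060579683943797 deg 0.6671306345447383
```

```bash
python3 -m crank '[[0.0053,0.1,0.0082,0,0.0037,0,0.15],[0.0053,0.2,0.0082,0,0.0037,0,0.15],[0.0053,0.25,0.0082,0,0.0037,0,0.15],[0.0053,0.281,0.0082,0,0.0037,0,0.15],[0.0053,0.281,0.0082,0,0.0037,0,0.15],[0.0053,0.281,0.0082,0,0.0037,0,0.15]]' 45
python3 - <<'E'
from h import *
from rig import robot,vision
o=robot.get_obs(); log(o)
cv2.imwrite('pics/w2.png',vision.camera('wrist'))
rows(o,[.5163,.101,.031],down(.36-np.pi/2))
E
```

```text
time: 2.82
position: [0.5172, 0.101, 0.032]
tool_rot: [0.125, -0.696, 0.696, -0.127]
ft_force: [-0.1, -0.5, -0.1]
grip_width: 0.0502
shift [ 0.0017  0.0019 -0.0006] turn [-0.0002 -0.0004 -0.0006] dist 0.001322349772810455 deg 0.13510090876530054
```

View pics/w2.png

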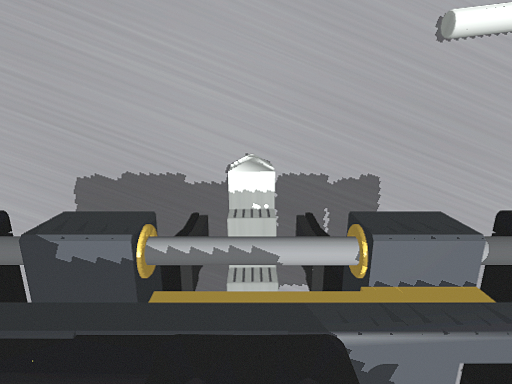

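Centred between the fingers (jaw at columns 228–277). Close.

```bash
python3 -m crank '[[0,0,0,0,0,0,-0.6],[0,0,0,0,0,0,-1],[0,0,0,0,0,0,-1],[0,0,0,0,0,0,-1],[0,0,0,0,0,0,-1],[0,0,0,0,0,0,-1]]' 45
python3 - <<'E'
from h import *
from rig import robot
o=robot.get_obs(); log(o)
rows(o,[.5163,.101,.10],down(.36-np.pi/2))
E
```

```text
time: 3.62
position: [0.5165, 0.1009, 0.0313]
tool_rot: [0.126, -0.696, 0.696, -0.126]
ft_force: [-0.8, -0.6, 3.9]
grip_width: 0.0239
shift [ 0.0003 -0.1375 -0.0002] turn [-0.     -0.0005 -0.0001] dist 0.06873556099539846 deg 0.09396239794608345
```

```bash
python3 -m crank '[[0,-0.05,0,0,0,0,-1],[0,-0.13,0,0,0,0,-1],[0,-0.22,0,0,0,0,-1],[0,-0.22,0,0,0,0,-1]]'
python3 - <<'E'
from h import *
from rig import robot
o=robot.get_obs(); log(o); print(o['grip_width'])
rows(o,[.546,-.178,.15],down(1.30-np.pi/2))
E
```

```text
time: 4.12
position: [0.5182, 0.1011, 0.1431]
tool_rot: [0.124, -0.695, 0.696, -0.128]
ft_force: [1.0, 0.4, -5.3]
grip_width: 0.0235
0.023539950012727306
shift [ 0.1438 -0.0134  0.5422] turn [-0.0015 -0.2996 -0.0014] dist 0.28056138196207453 deg 53.933844994965305
```

```bash
python3 -m crank '[[0.014,-0.005,0.054,0,-0.03,0,-1],[0.036,-0.013,0.135,0,-0.075,0,-1],[0.065,-0.013,0.24,0,-0.13,0,-1],[0.094,-0.013,0.35,0,-0.19,0,-1],[0.122,-0.013,0.46,0,-0.25,0,-1],[0.137,-0.013,0.52,0,-0.285,0,-1],[0.144,-0.013,0.542,0,-0.3,0,-1],[0.144,-0.013,0.542,0,-0.3,0,-1],[0.144,-0.013,0.542,0,-0.3,0,-1]]'
python3 - <<'E'
from h import *
from rig import robot,vision
import pickle
o=robot.get_obs(); log(o); print(o['q'].round(3),o['position'],o['grip_width'])
im=vision.camera('wrist'); cv2.imwrite('pics/w3.png',im); i=vision.camera_info('wrist'); pickle.dump((o,i),open('w3.pkl','wb'))
cv2.imwrite('pics/top3.png',vision.camera('top'))
def tray(im,x,y,a):
    r=R.from_euler('z',a).as_matrix()
    def pl(P):
        p=proj(np.array(P)@r.T+[x,y,0],i,o); cv2.polylines(im,[np.round(p).astype(int)],True,(0,0,255),1)
    pl([[-.063,-.103,.022],[.063,-.103,.022],[.063,.103,.022],[-.063,.103,.022]])
    for k in(-1,0,1):
      for e in (0,):
        c=.066*k; pl([[-.048,c-.016,.012],[.048,c-.016,.012],[.048,c+.016,.012],[-.048,c+.016,.012]])
        pl([[-.05,c-.018,.022],[.05,c-.018,.022],[.05,c+.018,.022],[-.05,c+.018,.022]])
    return im
im2=tray(im.copy(),.547,-.1745,1.30)
cv2.imwrite('pics/w3w.png',im2)
rows(o,[.546,-.178,.15],down(1.30-np.pi/2))
E
```

```text
time: 5.25
position: [0.5427, -0.1767, 0.1458]
tool_rot: [-0.429, 0.564, -0.561, 0.428]
ft_force: [-0.4, 0.5, -4.9]
grip_width: 0.0239
[-0.511  0.577  1.651  0.     0.917 -0.241] [ 0.54265647 -0.17665692  0.14581176] 0.023945280510326433
shift [ 0.0008 -0.0084  0.0071] turn [ 0.0013  0.0002 -0.0004] dist 0.005524887109760456 deg 0.25064742813151014
```

View pics/w3w.png

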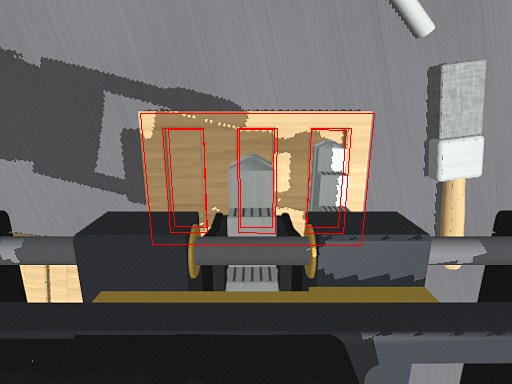

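View pics/w3.png

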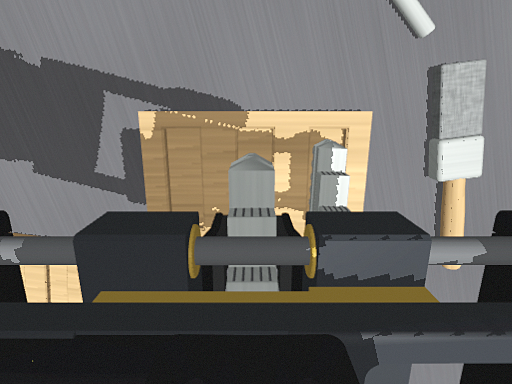

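```bash
python3 - <<'E'
from h import *
from rig import robot
o=robot.get_obs(); print(o['time'],o['position'])
rows(o,[.5453,-.1779,.08],down(1.30-np.pi/2))
E
```

```text
5.35 [ 0.54334424 -0.17668808  0.14670423]
shift [0.0014 0.1334 0.0047] turn [ 0.0007  0.0005 -0.0002] dist 0.06674389914269384 deg 0.16182016885738232
```

```bash
python3 -m crank '[[0.0014,0.05,0.004,0,0,0,-1],[0.0014,0.1,0.004,0,0,0,-1],[0.0014,0.133,0.004,0,0,0,-1],[0.0014,0.133,0.004,0,0,0,-1],[0.0014,0.133,0.004,0,0,0,-1]]'
python3 - <<'E'
from h import *
from rig import robot,vision
o=robot.get_obs(); log(o); print(o['position'])
cv2.imwrite('pics/w4.png',vision.camera('wrist'))
rows(o,[.5453,-.1779,.0435],down(1.30-np.pi/2))
E
```

```text
time: 5.98
position: [0.5464, -0.1794, 0.0817]
tool_rot: [0.428, -0.562, 0.563, -0.429]
ft_force: [0.2, 0.6, -5.2]
grip_width: 0.024
[ 0.54641086 -0.17937001  0.08168396]
shift [-0.0023  0.0764 -0.003 ] turn [-0.0005  0.0004  0.0001] dist 0.03822838557589994 deg 0.11499508728490637
```

View pics/w4.png

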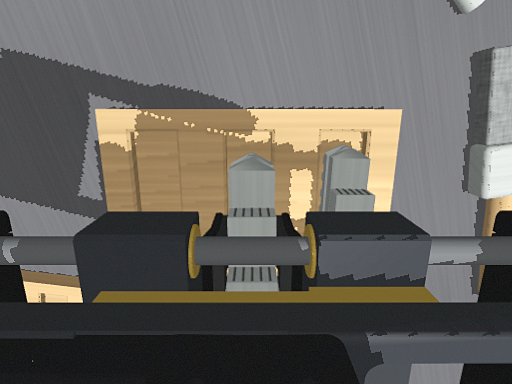

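```bash
python3 -m crank '[[-0.0015,0.03,-0.002,0,0,0,-1],[-0.0015,0.045,-0.002,0,0,0,-1],[-0.0015,0.055,-0.002,0,0,0,-1],[-0.0015,0.062,-0.002,0,0,0,-1],[-0.0015,0.068,-0.002,0,0,0,-1],[-0.0015,0.068,-0.002,0,0,0,-1]]'
python3 - <<'E'
from h import *
from rig import robot,vision
o=robot.get_obs(); log(o); print(o['position'],o['ft_force'])
cv2.imwrite('pics/w5.png',vision.camera('wrist'))
rows(o,[.5453,-.1779,.0435],down(1.30-np.pi/2))
E
```

```text
time: 6.78
position: [0.545, -0.1782, 0.0469]
tool_rot: [-0.428, 0.563, -0.563, 0.428]
ft_force: [0.8, 0.1, -4.8]
grip_width: 0.0238
[ 0.54496239 -0.17823761  0.04690859] [ 0.78811315  0.09955098 -4.77979816]
shift [-0.0008  0.0068  0.0005] turn [ 0.0001  0.0003 -0.    ] dist 0.003441864107054699 deg 0.05662443244374572
```

View pics/w5.png

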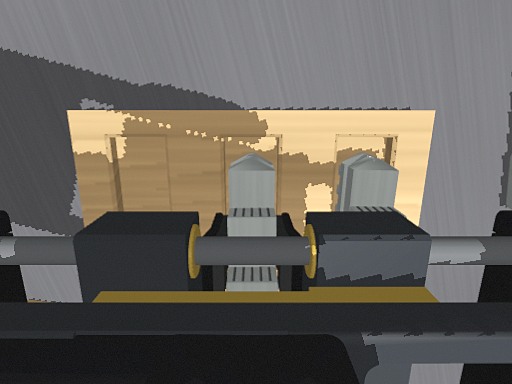

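```bash
python3 -m crank '[[0,0.003,0,0,0,0,-1],[0,0.005,0,0,0,0,-1],[0,0.007,0,0,0,0,-1],[0,0.007,0,0,0,0,-1]]'
```

```text
time: 7.32
position: [0.5449, -0.1782, 0.0435]
tool_rot: [-0.428, 0.563, -0.563, 0.428]
ft_force: [0.3, -0.2, -4.9]
grip_width: 0.0236
```

```bash
python3 -m crank '[[0,0.002,0,0,0,0,-1],[0,0.003,0,0,0,0,-1],[0,0.003,0,0,0,0,-1]]'
```

```text
time: 7.7
position: [0.545, -0.1783, 0.0433]
tool_rot: [0.428, -0.563, 0.563, -0.428]
ft_force: [-1.8, 1.1, 6.2]
grip_width: 0.024
```

```bash
python3 -m crank '[[0,0,0,0,0,0,-0.3],[0,0,0,0,0,0,0],[0,0,0,0,0,0,0],[0,-0.03,0,0,0,0,0],[0,-0.1,0,0,0,0,0],[0,-0.2,0,0,0,0,0],[0,-0.3,0,0,0,0,0],[0,-0.3,0,0,0,0,0]]'
python3 - <<'E'
from h import *
from rig import robot,vision
import pickle
o=robot.get_obs(); log(o); print(o['position'],o['q'].round(3))
i=vision.camera_info('wrist'); im=vision.camera('wrist'); cv2.imwrite('pics/w6.png',im); pickle.dump((o,i),open('w6.pkl','wb'))
cv2.imwrite('pics/top6.png',vision.camera('top')); cv2.imwrite('pics/scene6.png',vision.camera('scene'))
ims=im.copy()
wire(ims,np.array([.5463,-.1743,.012]),R.from_euler('z',1.30).as_matrix(),i,o)
c=R.from_euler('z',1.30).as_matrix()@np.array([0,-.066,.0])+[.5463,-.1743,.012]
wire(ims,c,R.from_euler('z',1.30).as_matrix(),i,o)
cv2.imwrite('pics/w6w.png',ims)
E
```

```text
time: 8.7
position: [0.5478, -0.1797, 0.1975]
tool_rot: [0.427, -0.559, 0.566, -0.43]
ft_force: [1.1, 0.1, -0.2]
grip_width: 0.0434
[ 0.54782446 -0.17969097  0.19746573] [-0.511  0.507  1.605  0.     1.019 -0.241]
```

View pics/w6w.png

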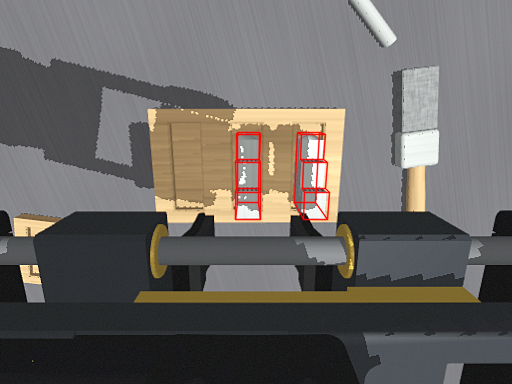

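View pics/scene6.png

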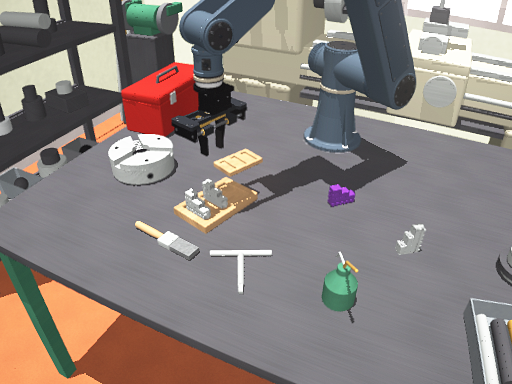

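```bash
cat > tilt.py <<'E'
from h import *
def tpose(pos,Rj,g=(-.0055,.0325),back=0.,th=np.pi/4):
    # th: angle of tool y from -z_jaw towards -x_jaw
    a=-np.array([np.sin(th),0,np.cos(th)]); y=Rj@a; z=-Rj[:,1]
    Rm=np.stack([np.cross(y,z),y,z],1)
    return np.array(pos)+Rj@np.array([g[0],0,g[1]])-back*y,Rm
def stand(b):
    z=np.array([np.cos(b),np.sin(b),0]); x=np.array([0,0,1.]); return np.stack([x,np.cross(z,x),z],1)
E
python3 - <<'E'
from tilt import *
from rig import robot,vision
o=robot.get_obs(); t=vision.camera_info('top'); s=vision.camera_info('scene')
print('oiler base scene',ray((340,300),s,0),'top body',ray((156,134),t,.08),'spout',ray((165,157),t,.16),ray((132,97),t,.16), 'scene spout tip',ray((341,253),s,.165))
for b in (-1.0,-1.2):
  p,Rm=tpose([.4853,.3727,.04],stand(b),back=.11); print(p,Rm.round(2)); rows(o,p,Rm)
  f=lambda P:(Rm.T@(np.array(P)-p)).round(3)
  print(f([.66,.27,.05]),f([.66,.27,.1]),f([.6,.27,.165]))
E
```

```text
oiler base scene [0.72484084 0.23871312 0.        ] top body [0.71182755 0.21884311 0.08      ] spout [0.62539908 0.16858316 0.16      ] [0.79403222 0.2667013  0.16      ] scene spout tip [0.75737273 0.22692129 0.165     ]
[0.54488548 0.27990111 0.11228175] [[ 0.38 -0.38  0.84]
 [-0.6   0.6   0.54]
 [-0.71 -0.71 -0.  ]]
shift [-0.8827  0.1597 -0.2428] turn [-0.1047 -0.2534  0.2346] dist 0.46466509379096044 deg 64.95818292638867
[ 0.094 -0.006  0.092] [ 0.059 -0.041  0.092] [-0.01  -0.064  0.041]
[0.52526145 0.2699131  0.11228175] [[ 0.26 -0.26  0.93]
 [-0.66  0.66  0.36]
 [-0.71 -0.71 -0.  ]]
shift [-0.853   0.1597 -0.2753] turn [-0.0797 -0.1933  0.2411] dist 0.4552265165344547 deg 57.436915725036386
[0.079 0.01  0.126] [ 0.043 -0.026  0.126] [-0.018 -0.056  0.07 ]
```

```bash
python3 - <<'E'
import cv2,numpy as np
t=cv2.imread('pics/top6.png');s=cv2.imread('pics/scene6.png')
f=lambda im,x,y,w,h:cv2.resize(im[y:y+h,x:x+w],(400,400),interpolation=cv2.INTER_CUBIC)
cv2.imwrite('pics/oil.png',np.hstack([f(t,110,80,80,80),f(s,300,240,80,80)]))
E
```

```text
(no output)
```

View pics/oil.png

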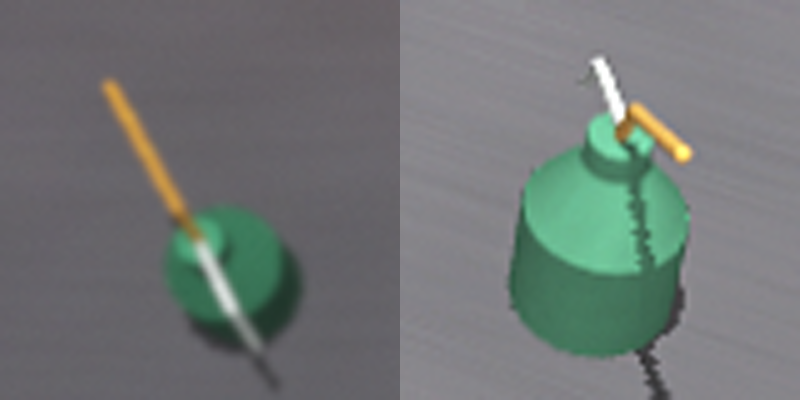

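```bash
python3 - <<'E'
from h import *
from rig import vision
t=vision.camera_info('top'); s=vision.camera_info('scene')
for z in np.arange(.08,.26,.02): print(round(z,2),[ray(p,t,z)[:2].round(3) for p in((149.5,128),(161,149))],[ray(p,s,z)[:2].round(3) for p in((344,265),(339,252))])
E
```

```text
0.08 [array([0.73 , 0.239]), array([0.667, 0.202])] [array([0.698, 0.228]), array([0.664, 0.207])]
0.1 [array([0.724, 0.233]), array([0.662, 0.197])] [array([0.719, 0.231]), array([0.686, 0.211])]
0.12 [array([0.718, 0.226]), array([0.657, 0.191])] [array([0.74 , 0.234]), array([0.707, 0.214])]
0.14 [array([0.712, 0.22 ]), array([0.652, 0.186])] [array([0.76 , 0.237]), array([0.729, 0.218])]
0.16 [array([0.705, 0.214]), array([0.647, 0.18 ])] [array([0.781, 0.24 ]), array([0.751, 0.222])]
0.18 [array([0.699, 0.208]), array([0.642, 0.175])] [array([0.802, 0.243]), array([0.773, 0.225])]
0.2 [array([0.693, 0.201]), array([0.637, 0.169])] [array([0.822, 0.246]), array([0.794, 0.229])]
0.22 [array([0.687, 0.195]), array([0.633, 0.164])] [array([0.843, 0.249]), array([0.816, 0.233])]
0.24 [array([0.681, 0.189]), array([0.628, 0.158])] [array([0.864, 0.252]), array([0.838, 0.236])]
```

```bash
python3 - <<'E'
from tilt import *
for b in (-1.0,-1.2):
 for back in (0,.11):
  p,Rm=tpose([.4853,.3727,.04],stand(b),back=back)
  print(b,back,p.round(3),[(Rm.T@(np.array(P)-p)).round(3) for P in ([.666,.204,.09],[.72,.23,.09],[.69,.225,.06])])
E
```

```text
-1.0 0 [0.503 0.345 0.034] [array([ 0.107, -0.186,  0.061]), array([ 0.112, -0.191,  0.12 ]), array([ 0.125, -0.161,  0.092])]
-1.0 0.11 [0.545 0.28  0.112] [array([ 0.107, -0.076,  0.061]), array([ 0.112, -0.081,  0.12 ]), array([ 0.125, -0.051,  0.092])]
-1.2 0 [0.497 0.342 0.034] [array([ 0.095, -0.174,  0.107]), array([ 0.092, -0.17 ,  0.167]), array([ 0.109, -0.145,  0.137])]
-1.2 0.11 [0.525 0.27  0.112] [array([ 0.095, -0.064,  0.107]), array([ 0.092, -0.06 ,  0.167]), array([ 0.109, -0.035,  0.137])]
```

```bash
python3 - <<'E'
from tilt import *
from rig import robot
o=robot.get_obs()
p,Rm=tpose([.4853,.3727,.04],stand(-1.15),back=.13);print(p); rows(o,p,Rm)
E
```

```text
[0.53612559 0.25913037 0.12642388]
shift [-0.838   0.1314 -0.2486] turn [-0.086  -0.2083  0.2396] dist 0.4419748926500098 deg 59.21033979231723
```

```bash
python3 -m crank '[[-0.1,0,-0.03,0,0,0,1],[-0.22,0,-0.07,0,0,0,1],[-0.34,0,-0.1,0,-0.04,0.03,1],[-0.46,0,-0.136,-0.02,-0.07,0.08,1],[-0.58,0.03,-0.172,-0.04,-0.11,0.12,1],[-0.68,0.06,-0.2,-0.055,-0.15,0.16,1],[-0.76,0.1,-0.225,-0.07,-0.18,0.2,1],[-0.838,0.13,-0.2486,-0.086,-0.208,0.24,1],[-0.838,0.13,-0.2486,-0.086,-0.208,0.24,1],[-0.838,0.13,-0.2486,-0.086,-0.208,0.24,1]]'
python3 - <<'E'
from tilt import *
from rig import robot,vision
import pickle
o=robot.get_obs(); log(o); print(o['q'].round(3))
i=vision.camera_info('wrist'); im=vision.camera('wrist'); cv2.imwrite('pics/w7.png',im); pickle.dump((o,i),open('w7.pkl','wb'))
cv2.imwrite('pics/w7w.png',wire(im.copy(),np.array([.4853,.3727,.04]),stand(-1.15),i,o))
p,Rm=tpose([.4853,.3727,.04],stand(-1.15),back=.13);print(p); rows(o,p,Rm)
E
```

```text
time: 10.1
position: [0.5362, 0.2583, 0.1263]
tool_rot: [-0.401, 0.583, -0.129, 0.695]
ft_force: [-0.2, 0.4, 0.6]
grip_width: 0.0872
[-0.066  0.787  1.564  0.704  1.305 -0.86 ]
[0.53612559 0.25913037 0.12642388]
shift [-0.0014  0.0009  0.0006] turn [ 0.0001 -0.0008 -0.    ] dist 0.0008650506638601497 deg 0.14066280360899477
```

View pics/w7w.png

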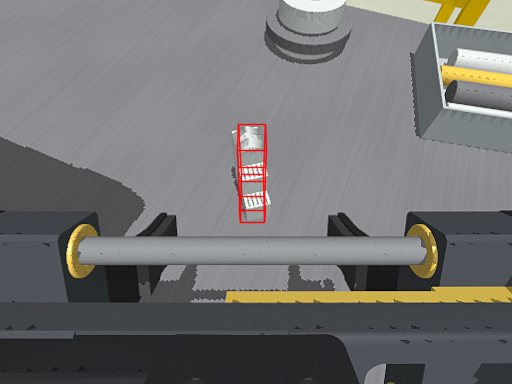

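```bash
python3 - <<'E'
from tilt import *
import pickle
o,i=pickle.load(open('w7.pkl','rb')); im=cv2.imread('pics/w7.png')
x,y,w,h=205,105,90,130
a=cv2.resize(im[y:y+h,x:x+w],None,fx=4.4,fy=4.4,interpolation=cv2.INTER_CUBIC)
b=wire(a.copy(),np.array([.4853,.3727,.04]),stand(-1.30),i,o,4.4,(x,y))
cv2.imwrite('pics/w7z.png',np.hstack([a,b]))
E
```

```text
(no output)
```

View pics/w7z.png

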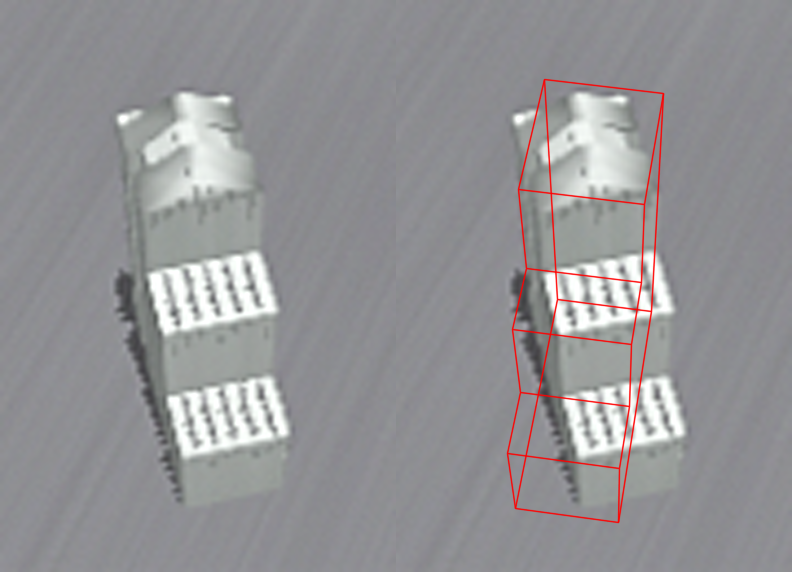

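```bash
python3 - <<'E'
from tilt import *
import pickle
from scipy.optimize import least_squares
o,i=pickle.load(open('w7.pkl','rb')); im=cv2.imread('pics/w7.png')
L=[(-12,12,58,182,452),(-12,-12,58,288,433),(-12,12,43,167,398),(-12,-12,43,272,378),(-40,12,58,190,505),(-40,-12,58,283,484),(14,12,43,168,332),(14,-12,43,276,310),(14,12,28,148,275),(14,-12,28,262,253)]
L=np.array(L,float); P=L[:,:3]/1000; q=(L[:,3:]+.5)/4.4-.5+[205,105]
f=lambda v:(proj(P@stand(v[2]).T+[v[0],v[1],.04],i,o)-q).ravel()
r=least_squares(f,[.485,.373,-1.0]); print(r.x.round(4),np.abs(r.fun).max(),r.fun.reshape(-1,2).round(1).tolist())
v=r.x
x,y,w,h=205,105,90,130
a=cv2.resize(im[y:y+h,x:x+w],None,fx=4.4,fy=4.4,interpolation=cv2.INTER_CUBIC)
cv2.imwrite('pics/w7z2.png',wire(a,np.array([v[0],v[1],.04]),stand(v[2]),i,o,4.4,(x,y)))
p,Rm=tpose([v[0],v[1],.04],stand(v[2]),back=.06);print(p); rows(o,p,Rm)
p,Rm=tpose([v[0],v[1],.04],stand(v[2]),back=.0);print(p); rows(o,p,Rm)
E
```

```text
[ 0.4777  0.3726 -0.9204] 1.26246450084534 [[0.0, 0.8], [0.9, -0.1], [0.0, -0.6], [0.4, -1.0], [-1.3, 1.2], [0.5, 1.0], [-1.1, 0.0], [0.7, -0.2], [-0.0, -0.7], [-0.3, -0.7]]
[0.52310107 0.3129864  0.07692641]
shift [-0.0084  0.148   0.0208] turn [-0.0516 -0.0525 -0.0001] dist 0.07482271612907332 deg 13.244237907347365
[0.49741052 0.34675022 0.0345    ]
shift [-0.0068  0.2664  0.0015] turn [-0.0516 -0.0525 -0.0001] dist 0.13323639142135127 deg 13.244237907347365
```

View pics/w7z2.png

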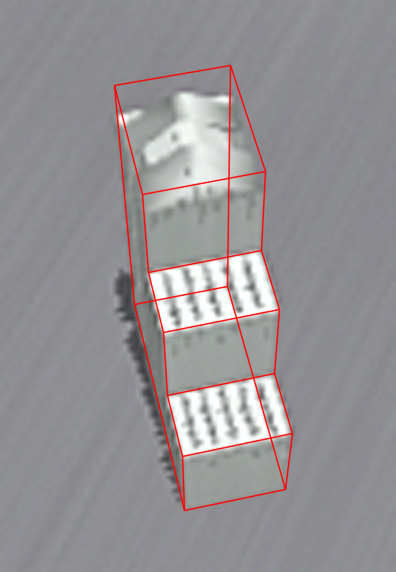

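```bash
python3 -m crank '[[-0.008,0.04,0.02,-0.02,-0.02,0,0.38],[-0.008,0.08,0.02,-0.04,-0.04,0,0.38],[-0.008,0.148,0.021,-0.0516,-0.0525,0,0.38],[-0.008,0.148,0.021,-0.0516,-0.0525,0,0.38],[-0.008,0.148,0.021,-0.0516,-0.0525,0,0.38]]'
python3 - <<'E'
from tilt import *
from rig import robot,vision
import pickle
o=robot.get_obs(); log(o); print(o['q'].round(3))
i=vision.camera_info('wrist'); im=vision.camera('wrist'); cv2.imwrite('pics/w8.png',im); pickle.dump((o,i),open('w8.pkl','wb'))
J=(np.array([.4777,.3726,.04]),stand(-.9204))
x,y,w,h=180,70,140,190
a=cv2.resize(im[y:y+h,x:x+w],None,fx=2.8,fy=2.8,interpolation=cv2.INTER_CUBIC)
cv2.imwrite('pics/w8z.png',np.hstack([a,wire(a.copy(),*J,i,o,2.8,(x,y))]))
p,Rm=tpose(*J); rows(o,p,Rm)
E
```

```text
time: 10.78
position: [0.524, 0.313, 0.0781]
tool_rot: [-0.465, 0.532, -0.048, 0.707]
ft_force: [1.0, -0.4, -0.2]
grip_width: 0.0603
[ 0.058  0.896  1.459  0.646  1.348 -0.927]
shift [ 0.0009  0.1225 -0.0018] turn [-0.0005  0.0008  0.0002] dist 0.06125870772872562 deg 0.17300414057116228
```

View pics/w8z.png

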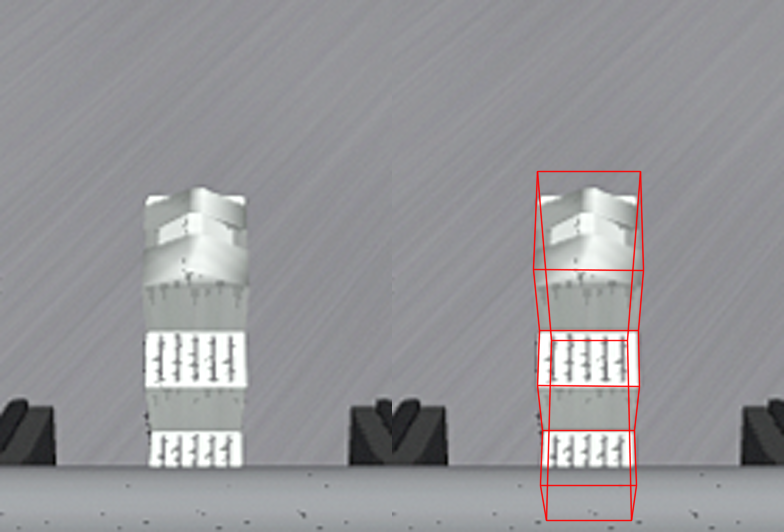

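Excellent match. Advance and grip.

```bash
python3 -m crank '[[0.001,0.05,-0.0015,0,0,0,0.2],[0.001,0.09,-0.0015,0,0,0,0.1],[0.001,0.11,-0.0015,0,0,0,0.1],[0.001,0.122,-0.0015,0,0,0,0.1],[0.001,0.122,-0.0015,0,0,0,0.1]]'
python3 - <<'E'
from tilt import *
from rig import robot,vision
o=robot.get_obs(); log(o)
cv2.imwrite('pics/w9.png',vision.camera('wrist')); cv2.imwrite('pics/scene9.png',vision.camera('scene'))
p,Rm=tpose(np.array([.4777,.3726,.04]),stand(-.9204)); rows(o,p,Rm)
E
```

```text
time: 11.45
position: [0.4975, 0.3471, 0.034]
tool_rot: [-0.465, 0.532, -0.047, 0.706]
ft_force: [0.0, 1.3, 0.2]
grip_width: 0.0479
shift [-0.0004 -0.001  -0.0007] turn [-0.0004  0.0008 -0.    ] dist 0.0006506914798848095 deg 0.15395229851112696
```

View pics/w9.png

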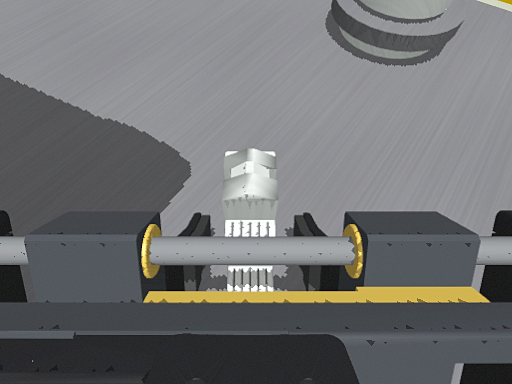

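View pics/scene9.png

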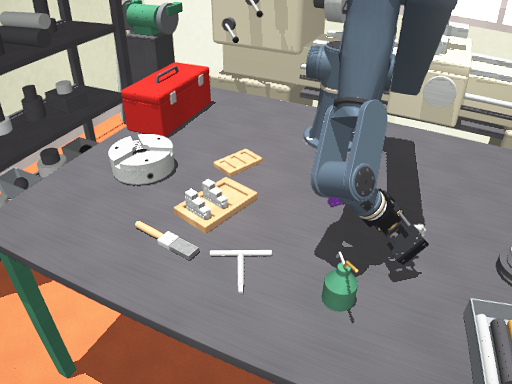

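```bash
python3 -m crank '[[0,0,0,0,0,0,-0.6],[0,0,0,0,0,0,-1],[0,0,0,0,0,0,-1],[0,0,0,0,0,0,-1],[0,0,0,0,0,0,-1],[0,0,0,0,0,0,-1]]' 50
python3 - <<'E'
from tilt import *
from rig import robot,vision
o=robot.get_obs(); log(o); print(o['q'].round(3))
Rm=R.from_quat(o['tool_rot']).as_matrix(); rows(o,o['position']+[0,0,.12],Rm)
E
```

```text
time: 12.3
position: [0.4972, 0.3468, 0.0342]
tool_rot: [-0.465, 0.532, -0.047, 0.706]
ft_force: [-1.6, -2.2, 2.7]
grip_width: 0.0237
[ 0.113  0.951  1.504  0.696  1.247 -0.962]
shift [-0.1698 -0.1696  0.0005] turn [0. 0. 0.] dist 0.12000000000000002 deg 0.0
```

```bash
python3 -m crank '[[-0.02,-0.02,0,0,0,0,-1],[-0.07,-0.07,0,0,0,0,-1],[-0.13,-0.13,0,0,0,0,-1],[-0.19,-0.19,0,0,0,0,-1],[-0.21,-0.21,0,0,0,0,-1],[-0.21,-0.21,0,0,0,0,-1]]'
python3 - <<'E'
from tilt import *
from rig import robot,vision
from scipy.spatial.transform import Slerp
import pickle
o=robot.get_obs(); log(o); print(o['q'].round(3))
i=vision.camera_info('wrist'); im=vision.camera('wrist'); cv2.imwrite('pics/w10.png',im); pickle.dump((o,i),open('w10.pkl','wb'))
p,Rm=tpose([.4827,-.1566,.012+.10],R.from_euler('z',1.30).as_matrix()); print(p,Rm.round(2)); rows(o,p,Rm)
S=Slerp([0,1],R.from_matrix([R.from_quat(o['tool_rot']).as_matrix(),Rm]))
for t in(.25,.5,.75): print(S(t).as_matrix()[:,1].round(2),S(t).as_matrix()[:,2].round(2))
E
```

```text
time: 13.05
position: [0.4976, 0.3467, 0.1827]
tool_rot: [-0.465, 0.531, -0.048, 0.707]
ft_force: [1.0, -0.5, -4.7]
grip_width: 0.0235
[ 0.114  0.727  1.479  0.66   1.438 -0.802]
[ 0.48122876 -0.16189957  0.1445    ] [[-0.19 -0.19  0.96]
 [-0.68 -0.68 -0.27]
 [ 0.71 -0.71 -0.  ]]
shift [ 0.6114 -0.5046 -0.6428] turn [-0.0017  0.3238 -0.461 ] dist 0.5103102780721428 deg 101.39806167137291
[-0.28  0.3  -0.91] [ 0.9   0.42 -0.14]
[-0.19 -0.04 -0.98] [ 0.96  0.19 -0.19]
[-0.15 -0.39 -0.91] [ 0.99 -0.06 -0.14]
```

View pics/w10.png

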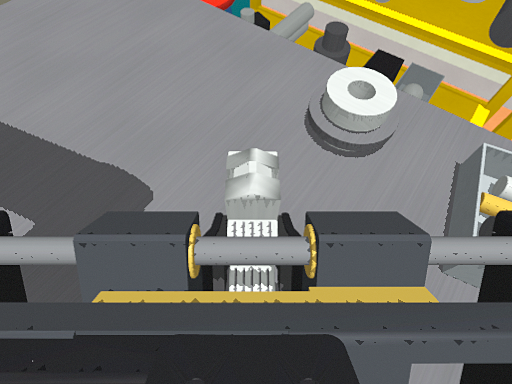

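```bash
python3 -m crank '[[0.03,-0.04,-0.03,0,0.016,-0.023,-1],[0.09,-0.1,-0.095,0,0.048,-0.069,-1],[0.15,-0.15,-0.16,0,0.08,-0.115,-1],[0.21,-0.2,-0.225,0,0.112,-0.16,-1],[0.275,-0.26,-0.29,0,0.145,-0.207,-1],[0.335,-0.31,-0.354,0,0.178,-0.253,-1],[0.4,-0.36,-0.42,0,0.21,-0.3,-1],[0.46,-0.41,-0.48,0,0.243,-0.346,-1],[0.51,-0.45,-0.535,0,0.27,-0.385,-1],[0.54,-0.47,-0.57,0,0.287,-0.41,-1]]'
python3 - <<'E'
from tilt import *
from rig import robot,vision
o=robot.get_obs(); log(o); print(o['q'].round(3),o['joint_velocities'].round(2))
p,Rm=tpose([.4827,-.1566,.012+.10],R.from_euler('z',1.30).as_matrix()); rows(o,p,Rm)
E
```

```text
time: 14.35
position: [0.485, -0.1103, 0.1544]
tool_rot: [0.618, -0.395, 0.631, -0.254]
ft_force: [-0.6, 0.6, -4.0]
grip_width: 0.0239
[-0.11   0.615  1.771 -0.737  1.025  0.533] [-0.08  0.2   0.11 -0.79 -0.01  0.93]
shift [0.0729 0.075  0.0131] turn [ 0.0009  0.0361 -0.0517] dist 0.05270367388239032 deg 11.355876335821018
```

```bash
python3 -m crank '[[0.025,0.03,0.004,0,0.012,-0.018,-1],[0.05,0.055,0.009,0,0.025,-0.036,-1],[0.073,0.075,0.013,0,0.036,-0.052,-1],[0.073,0.075,0.013,0,0.036,-0.052,-1],[0.073,0.075,0.013,0,0.036,-0.052,-1]]'
python3 - <<'E'
from tilt import *
from rig import robot,vision
import pickle
o=robot.get_obs(); log(o); print(o['q'].round(3))
i=vision.camera_info('wrist'); im=vision.camera('wrist'); cv2.imwrite('pics/w11.png',im); pickle.dump((o,i),open('w11.pkl','wb'))
cv2.imwrite('pics/top11.png',vision.camera('top')); cv2.imwrite('pics/scene11.png',vision.camera('scene'))
p,Rm=tpose([.4827,-.1566,.012+.10],R.from_euler('z',1.30).as_matrix()); rows(o,p,Rm)
E
```

```text
time: 14.98
position: [0.4827, -0.1609, 0.146]
tool_rot: [0.611, -0.356, 0.683, -0.181]
ft_force: [-0.2, -0.0, -4.7]
grip_width: 0.0238
[-0.138  0.685  1.783 -0.937  1.052  0.777]
shift [-0.0003  0.0041 -0.0024] turn [-0.0002  0.0006 -0.0006] dist 0.0023616113230848466 deg 0.15124577527000277
```

View pics/w11.png

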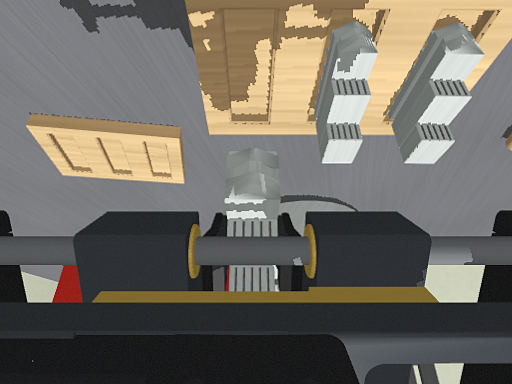

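View pics/scene11.png

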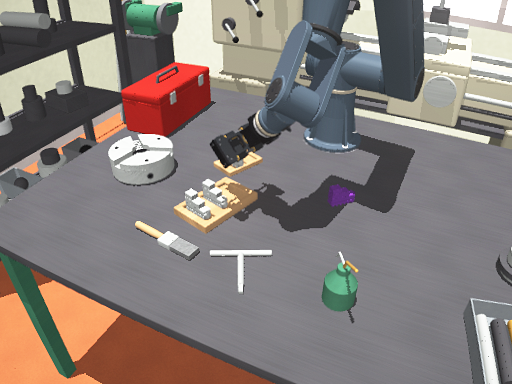

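View pics/top11.png

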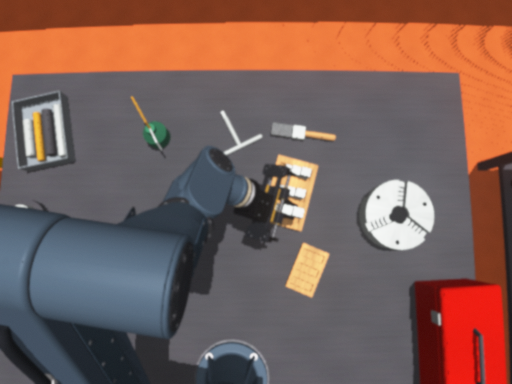

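```bash
cat > ov.py <<'E'
from tilt import *
import sys,pickle
k=sys.argv[1]
o,i=pickle.load(open(f'{k}.pkl','rb')); im=cv2.imread(f'pics/{k}.png')
Rt=R.from_euler('z',1.30).as_matrix(); c=np.array([.5463,-.1743,0])
for y in (0,-.066): wire(im,c+Rt@[0,y,.012],Rt,i,o)
wire(im,c+Rt@[0,.066,.012],Rt,i,o,col=(0,255,0))
def pl(P):
    p=proj(np.array(P)@Rt.T+c,i,o); cv2.polylines(im,[np.round(p).astype(int)],True,(255,0,0),1)
pl([[-.063,-.103,.022],[.063,-.103,.022],[.063,.103,.022],[-.063,.103,.022]])
q=.066; pl([[-.05,q-.018,.022],[.05,q-.018,.022],[.05,q+.018,.022],[-.05,q+.018,.022]])
# held jaw from tool pose
Rm=R.from_quat(o['tool_rot']).as_matrix(); y=Rm[:,1]; z=Rm[:,2]; x=Rm[:,0]
# y=-(xj+zj)/s2 ; x=(zj-xj)/s2
xj=-(x+y)/2**.5; zj=(x-y)/2**.5; Rj=np.stack([xj,-z,zj],1)
pj=o['position']-Rj@[-.0055,0,.0325]
print('held jaw',pj.round(4),'zaxis',zj.round(3),'yaw',np.arctan2(xj[1],xj[0]).round(3),'target',(c+Rt@[0,.066,.012]).round(4))
wire(im,pj,Rj,i,o,col=(0,255,255))
cv2.imwrite(f'pics/{k}o.png',im)
E
python3 ov.py w11
```

```text
held jaw [ 0.4842 -0.1556  0.1135] zaxis [ 0.    -0.002  1.   ] yaw 1.302 target [ 0.4827 -0.1566  0.012 ]
```

View pics/w11o.png

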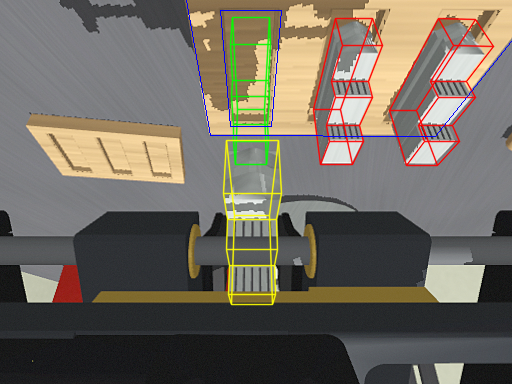

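```bash
python3 - <<'E'
from tilt import *
from rig import robot
o=robot.get_obs(); Rt=R.from_euler('z',1.30).as_matrix()
for z in (.11,.035,.016):
  p,Rm=tpose([.4825,-.1565,z],Rt); rows(o,p,Rm)
E
```

```text
shift [-0.0049  0.0084 -0.0043] turn [-0.001   0.0002 -0.0003] dist 0.005321171404275789 deg 0.18764623720949217
shift [-0.1109  0.1146 -0.0045] turn [-0.001   0.0002 -0.0003] dist 0.07975210184063582 deg 0.18764623720949217
shift [-0.1377  0.1415 -0.0046] turn [-0.001   0.0002 -0.0003] dist 0.0987447487801932 deg 0.18764623720949217
```

```bash
python3 -m crank '[[-0.025,0.028,-0.003,0,0,0,-1],[-0.06,0.063,-0.004,0,0,0,-1],[-0.09,0.093,-0.004,0,0,0,-1],[-0.11,0.114,-0.004,0,0,0,-1],[-0.11,0.114,-0.004,0,0,0,-1],[-0.11,0.114,-0.004,0,0,0,-1]]'
cat > snap.py <<'E'
from tilt import *
from rig import robot,vision
import pickle,sys
k=sys.argv[1]
o=robot.get_obs(); log(o); print(o['position'].round(4),o['ft_force'].round(1),o['q'].round(2))
i=vision.camera_info('wrist'); im=vision.camera('wrist'); cv2.imwrite(f'pics/{k}.png',im); pickle.dump((o,i),open(f'{k}.pkl','wb'))
Rt=R.from_euler('z',1.30).as_matrix()
for z in (.02,.016,.012): p,Rm=tpose([.4825,-.1565,z],Rt); rows(o,p,Rm)
E
python3 snap.py w12; python3 ov.py w12
```

```text
time: 15.88
position: [0.4817, -0.1626, 0.0687]
tool_rot: [0.61, -0.355, 0.685, -0.181]
ft_force: [0.6, 0.6, -4.0]
grip_width: 0.0234
[ 0.4817 -0.1626  0.0687] [ 0.6  0.6 -4. ] [-0.14  0.83  1.8  -1.03  0.96  0.94]
shift [-0.0238  0.0221 -0.0018] turn [-0.0013 -0.0001  0.0001] dist 0.016245968976610504 deg 0.228544547690428
shift [-0.0294  0.0277 -0.0018] turn [-0.0013 -0.0001  0.0001] dist 0.02023952485711135 deg 0.228544547690428
shift [-0.0351  0.0334 -0.0018] turn [-0.0013 -0.0001  0.0001] dist 0.02423520631012382 deg 0.228544547690428
held jaw [ 0.4832 -0.1573  0.0362] zaxis [-0.003  0.001  1.   ] yaw 1.303 target [ 0.4827 -0.1566  0.012 ]
```

View pics/w12o.png

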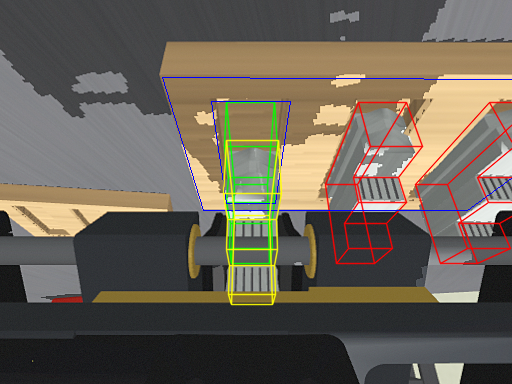

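```bash
python3 -m crank '[[-0.01,0.01,-0.0018,-0.0013,0,0,-1],[-0.018,0.017,-0.0018,-0.0013,0,0,-1],[-0.024,0.022,-0.0018,-0.0013,0,0,-1],[-0.028,0.026,-0.0018,-0.0013,0,0,-1],[-0.03,0.028,-0.0018,-0.0013,0,0,-1],[-0.03,0.028,-0.0018,-0.0013,0,0,-1]]'
python3 snap.py w13; python3 ov.py w13
```

```text
time: 16.68
position: [0.4806, -0.1616, 0.0475]
tool_rot: [0.611, -0.357, 0.683, -0.18]
ft_force: [0.1, -0.5, -5.3]
grip_width: 0.0235
[ 0.4806 -0.1616  0.0475] [ 0.1 -0.5 -5.3] [-0.14  0.87  1.8  -1.05  0.94  0.98]
shift [ 0.0072 -0.007   0.0009] turn [0.0003 0.0002 0.0001] dist 0.005056416079325107 deg 0.07225787376643009
shift [ 0.0016 -0.0014  0.0009] turn [0.0003 0.0002 0.0001] dist 0.0011386377175250943 deg 0.07225787376643009
shift [-0.0041  0.0043  0.001 ] turn [0.0003 0.0002 0.0001] dist 0.003004271648217598 deg 0.07225787376643009
held jaw [ 0.482  -0.1563  0.015 ] zaxis [ 0.001 -0.     1.   ] yaw 1.3 target [ 0.4827 -0.1566  0.012 ]
```

View pics/w13o.png

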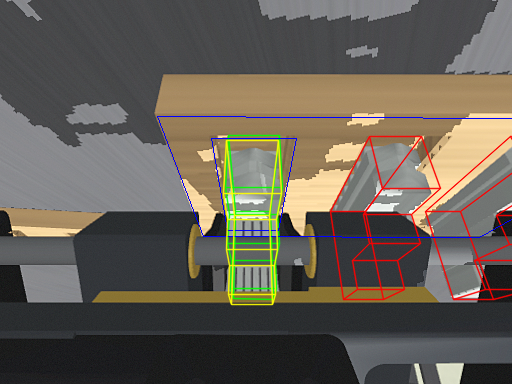

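No contact yet and inside the pocket; lower the last few mm.

```bash
python3 -m crank '[[-0.0015,0.0015,0.0005,0,0,0,-1],[-0.003,0.003,0.0005,0,0,0,-1],[-0.004,0.004,0.0005,0,0,0,-1],[-0.004,0.004,0.0005,0,0,0,-1]]'
```

```text
time: 17.23
position: [0.4808, -0.1617, 0.0447]
tool_rot: [0.611, -0.357, 0.684, -0.18]
ft_force: [-0.5, 0.3, -4.2]
grip_width: 0.0235
```

```bash
python3 -m crank '[[-0.001,0.001,0,0,0,0,-1],[-0.002,0.002,0,0,0,0,-1],[-0.002,0.002,0,0,0,0,-1]]'
```

```text
time: 17.6
position: [0.4809, -0.1617, 0.0437]
tool_rot: [0.611, -0.356, 0.684, -0.179]
ft_force: [1.4, 1.5, -1.5]
grip_width: 0.0235
```

```bash
python3 -m crank '[[-0.001,0.001,0,0,0,0,-1],[-0.001,0.001,0,0,0,0,-1],[-0.001,0.001,0,0,0,0,-1]]'
```

```text
time: 17.98
position: [0.4809, -0.1617, 0.0437]
tool_rot: [0.611, -0.356, 0.684, -0.179]
ft_force: [-0.6, 4.0, 5.3]
grip_width: 0.0235
```

```bash
python3 -m crank '[[0,0,0,0,0,0,-0.35],[0,0,0,0,0,0,-0.05],[0,0,0,0,0,0,0],[0,-0.02,0,0,0,0,0],[0,-0.07,0,0,0,0,0],[0,-0.14,0,0,0,0,0],[0.05,-0.22,0,0,0,0,0],[0.1,-0.3,0,0,0,0,0],[0.1,-0.3,0,0,0,0,0]]'
python3 snap.py w14; python3 ov.py w14; python3 - <<'E'
from rig import vision
import cv2
cv2.imwrite('pics/scene14.png',vision.camera('scene'))
E
```

```text
time: 19.1
position: [0.5022, -0.0925, 0.1876]
tool_rot: [0.609, -0.355, 0.686, -0.182]
ft_force: [0.2, -0.0, -0.0]
grip_width: 0.0434
[ 0.5022 -0.0925  0.1876] [ 0.2 -0.  -0. ] [-0.01  0.64  1.7  -0.82  1.2   0.73]
shift [-0.0881  0.2936 -0.0058] turn [-0.0019 -0.0013 -0.0006] dist 0.1532876050829352 deg 0.42615951318525536
shift [-0.0937  0.2993 -0.0059] turn [-0.0019 -0.0013 -0.0006] dist 0.15682406222867254 deg 0.42615951318525536
shift [-0.0994  0.3049 -0.0059] turn [-0.0019 -0.0013 -0.0006] dist 0.1603823030004969 deg 0.42615951318525536
held jaw [ 0.5039 -0.0872  0.1551] zaxis [-0.007  0.     1.   ] yaw 1.301 target [ 0.4827 -0.1566  0.012 ]
```

View pics/w14o.png

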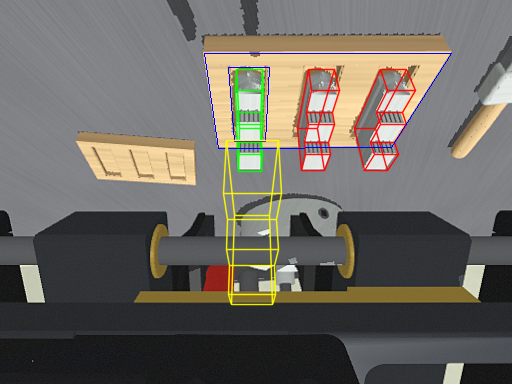

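View pics/scene14.png

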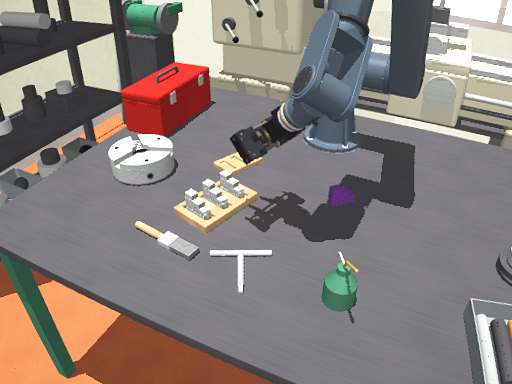

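```bash
python3 - <<'E'
from tilt import *
from rig import vision
i=vision.camera_info('scene'); im=cv2.imread('pics/scene14.png')
x,y,w,h=165,160,100,75
a=cv2.resize(im[y:y+h,x:x+w],None,fx=8,fy=8,interpolation=cv2.INTER_CUBIC)[:600]
b=a.copy()
Rt=R.from_euler('z',1.30).as_matrix(); c=np.array([.5463,-.1743,0])
for q in(-.066,0,.066): wire(b,c+Rt@[0,q,.012],Rt,i,None,8,(x,y))
cv2.imwrite('pics/s14a.png',cv2.resize(np.hstack([a,b]),(800,300)))
E
```

```text
(no output)
```

View pics/s14a.png

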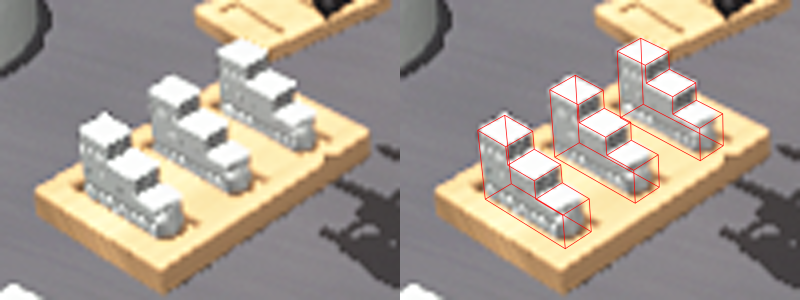

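```bash
python3 - <<'E'
from rig import robot
print(robot.get_obs()['joint_velocities'].round(3)); print(robot.hand_in())
E
```

```text
[-0.012  0.038  0.021  0.    -0.001  0.001]
the job is handed in; nothing more can be done
None
```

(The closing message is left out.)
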